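# Reset a tripped booster pack and check its charge

## Robot

A 6-joint arm with a two-finger parallel gripper is mounted at the origin on the work surface. World frame = base frame: x ahead of the robot, y to its left, z up, the work surface at z = 0. Lengths are in mm, angles in rad, forces in N, time in s.
With the tool pointing down it reaches from about 350 to 800 mm from the base axis. Payload 7.3 kg.
Tool frame: the origin (TCP) lies midway between the tips of the shut fingers; the grasp point (between the pads) lies grip_depth behind it (grip_depth is the distance from the TCP to the grasp point, in mm); z points along the fingers, y is the line along which they close (so a half turn about z gives the same grasp; the last joint's range is limited). The gripper opens to 85 mm and grips with 20 to 120 N. Pads are 22 mm wide; open, the fingers measure 114 mm over their backs; the gripper's body (76 mm by 85 mm) begins 54 mm behind the grasp point. The pads swing forward as they close: fully open they stand 13 mm farther back than shut.
Start: joints at [-1.295, 0.342, 1.524, -0, 1.275, -0.146], TCP at [214.96, -478.995, 231.322] pointing down, gripper open.
Joint ranges: [-2.53, 2.53], [-0.77, 2.02], [0.04, 2.7], [-1, 4.14], [0.28, 2.66], [-3.11, 3.11]. Speed limits (rad/s): [2.57, 2.57, 3.14, 3.14, 3.14, 3.14].

## Interface

Orientations are given as [roll, pitch, yaw] about the fixed x, y, z axes, in that order (R = Rz(yaw) Ry(pitch) Rx(roll)).
In Python, from rig import * gives the robot as it stands. The module is installed in compiled form; this text tells all that it offers.
- The arm moves only by the tool apply_moves, never from a script. Its argument "increments" is text: rows parted by semicolons, each of 7 numbers parted by spaces: the turn, a rotation vector about the tool's x, y, z scaled (see below), then the shift along the tool's x, y, z scaled (see below), then the closure, from 0 (fully open) to 1 (shut). In form: ax ay az tx ty tz gripper; .... A call has 1 to 8 rows; each row shifts and turns the commanded pose from where the row before left it, along the tool's axes as they then stand; what a row does not reach is not made up. The controller multiplies each number of a shift by 1000 mm and each number of a turn by 180 degrees. A row lasts 1/10 s, in which the tool goes at most 50 mm and 8.59 degrees, less where a joint would pass 70% of its speed; a pose out of reach is approached as far as the arm can. A call with a number of a shift or a turn outside -1 to 1 is refused whole. A call with a gripper value outside its range is refused whole. The fingers move at their own pace and stop on an object; "force" is the grip in N (left out, the last holds). Time passes only in rows, so rows that do not move let the fingers close. It gives the time, the measured TCP pose, the force, the opening and the grip force at its end, in the units of the state.
- state(): the state, without advancing time (a new reading comes with each control period).
- camera(name): name is "side" or "top"; returns a dict with "color" (400x640x3 uint8, red, green, blue), "fx", "fy", "cx", "cy" (pixels), "dist_coeffs" ([k1, k2, p1, p2, k3] as OpenCV has them; the pictures are not rectified), "R" (3x3) and "t" (3): a world point X has camera coordinates R X + t. Camera axes: x right, y down, z forward; pixel columns grow to the right and rows downward; lengths in mm; the calibration is good to about 2 mm. A picture is of the moment at which its call begins. There is no depth.
- hand_in(): hands the job in; it is judged then, once.
The state is a dict: "time": time; "joint_positions": joint angles; "joint_velocities": joint speeds; "joint_torque": joint torques, N m; "eef_pos": TCP position; "orientation": TCP orientation; "force": force on the tool from outside, world axes, zero at the start; "wrist_torque": the same for the moment, N m; "grip_width": opening from 0.0 (shut) to 1.0 (fully open); "gripper_force": force on a finger pad.
Only numpy, scipy, OpenCV 4.12 (cv2) and the standard library are available. Lean on these libraries where they do the work, as an engineer would, in place of code of your own. Each camera call takes 0.05 s, during which the arm holds its last target. There are 200 camera calls.

## Task

The vehicle booster pack on the bench has tripped: make it ready for a 24-volt truck with light fingertip pushes on its sloping panel, in this order. Push the popped-out breaker button fully home, tip the voltage rocker over to its two-battery side (the end nearer the panel's front edge), tip the power rocker over to its line mark (the end farther up the panel), and only then press the round test button right in beside the meter and let it go. Do not shift the pack, leave the work-lamp rocker and the things standing around the pack as they are, and pick nothing up.

Things in the scene. Friction and masses are not known exactly. Their poses are not given: they have to be found in the camera images.
- pack: Blue steel booster pack, 240 deep (x) by 320 wide (y), 185 high, 12 kg, loose on rubber feet. Origin under the centre of its underside; x points from its front (towards the robot) to its rear, z up. A rubber carrying handle, 15 thick and 160 long, runs along y over the rear deck at x = +97, its top 224 above the bench.
- panel: The pack's grey panel, 194 (x) by 309 (y), sloping 0.207 rad down to the front. Origin: centre of its face; z = outward normal, x up the slope (away from the robot), y to the robot's left. Front row (x = -45), left to right: breaker y = +105, voltage rocker +35, power rocker -35, lamp rocker -105. Rear row: meter at (50, 20), 66 x 96 x 8 high, test button at (45, -85). Side rails 3 high.
- breaker_top (a point): Centre of the top of the breaker's round black button (diameter 14, white stem), leftmost in the front row. Popped out it stands 20 above the panel face, pushed home 11; the black neck round it (diameter 19) is 7 high. The point moves with the button; its z axis is the panel normal.
- breaker (a joint): Travel of the breaker button in m: 0 popped out, 0.009 fully home. A detent friction of about 3.5 N holds it wherever it is left; push it until it stops.
- volt_press (a point): Where to push the voltage rocker: on its face, 16 from the pivot, at the end nearer the front edge (two battery marks beside it, one at the far end). Rockers are black, 45 long (panel x), 23.5 wide, two faces meeting in a shallow V; bezel 55 x 32, 4 high. At first this point is 12.5 (its end edge 15) above the panel face; tipped, this half lies flat, 7 above. Moves and turns with the rocker.
- volt (a joint): Angle of the voltage rocker in rad: -0.18 at first (far end down), +0.18 = near end down (24 V, two batteries). About 3.5 N at the point tips it; it stays where it is left, so push until it stops.
- power_press (a point): Point to push on the power rocker: on its face at the end farther up the panel (a line mark beside it; a ring mark at the near end), 16 from the pivot. Same sizes and heights as the voltage rocker: raised at first.
- power (a joint): Angle of the power rocker in rad: -0.18 at first (near end down, off), +0.18 = far end down (on). As stiff as the voltage rocker, and stays where it is left.
- lamp_press (a point): On the work-lamp rocker's face at its raised far end (lamp mark beside it), rightmost in the front row: leave it as it is.
- lamp (a joint): Angle of the work-lamp rocker in rad: -0.18 = off, as it is and must stay; +0.18 = on.
- test_top (a point): Centre of the top of the round grey test button (diameter 22) to the right of the meter, in a black round housing (diameter 38, 12 high). It stands 22 above the panel face, pressed right in 16. Its z axis is the panel normal.
- test (a joint): Travel of the test button in m: 0 out, 0.006 right in. Spring: about 1.5 N to start, 5 N right in; it comes out again by itself.
- spray_can: Spray can, diameter 54, height 150, standing on the bench beside or behind the pack. Origin under its centre.
- socket: Steel wrench socket, diameter 34, height 48, standing on the bench. Origin under its centre.
- grease_jar: White grease jar with dark lid, diameter 66, height 70, standing on the bench. Origin under its centre.
- spanner: Steel spanner, 200 long, lying on the bench to the right of the pack, about along x. Origin under its middle.

How it is judged (in metres and radians):
On the way, in this order (a step that is already met when the one before it is completed fails the run):
1. the breaker button is home while both rockers are still off (value of joint breaker above 0.0075 m and value of joint each of volt, power below -0.1 rad), for 0.1 s.
2. the voltage rocker is tipped to the two-battery side, the power still off (value of joint volt above 0.13 rad and value of joint power below -0.1 rad and value of joint breaker above 0.0075 m), for 0.1 s.
3. the power rocker is tipped to its line mark (value of joint each of power, volt above 0.13 rad and value of joint breaker above 0.0075 m), for 0.1 s.
4. the test button is pressed in (value of joint test above 0.004 m and value of joint power above 0.13 rad), for 0.1 s.
At the end, for the whole second after the job is handed in: Breaker in by over 7.5 of 9 mm, voltage and power rockers past 0.13 rad to the two-battery and line sides, lamp rocker still off, test button out again, pack at rest within 10 mm of where it stood, can, socket, jar and spanner within 20 mm (all of step 3 and value of joint lamp below -0.13 rad and value of joint test below 0.001 m and distance of pack from where it was at the start of the episode below 0.01 m and linear speed of pack below 0.01 m/s and distance of each of spray_can, socket, grease_jar, spanner from where it was at the start of the episode below 0.02 m); the robot touches nothing.
It fails at once if the test button was pressed with the power still off (value of joint test above 0.003 m and value of joint power below 0 rad).
It fails at once if the work-lamp rocker was tipped (value of joint lamp above 0 rad).
It fails at once if the pack was pushed with more than 40 N (contact force between any of the arm, the fingers and pack above 40 N).
It fails at once if the pack was shifted or lifted by more than 10 mm, or tilted by more than 0.05 rad (distance of pack from where it was at the start of the episode above 0.01 m or angle between pack's own z axis and vertical above 0.05 rad).
It fails at once if a bystander was moved or picked up (distance of any of spray_can, socket, grease_jar, spanner from where it was at the start of the episode above 0.02 m).
It also fails if it takes over 42 s, if anything falls off the work surface, if the arm or the gripper's body presses on something with over 40 N, if the wrist force passes 120 N, or if a joint passes its speed limit or range.

## Working session

There is one attempt and no reset: what is moved stays moved. The work goes in short steps, Python scripts to look and compute and a tool call to move; the robot and the scene stay as the last step left them, time stands still between calls to the robot, and variables do not carry over. Pictures are saved under pics/ and viewed, at most 10 in all, crops included, and the job is handed in when it is done.

Besides the shell and the picture viewer there is one more tool, called after "Call:" as name(argument=value, ...) on one line, values as JSON. apply_moves: Moves the arm, as the interface text tells. Shifts and turns lie within -1 to 1; 1 stands for 1000 mm of shift or 180 degrees of turn. Its arguments: {"type":"object","properties":{"increments":{"type":"string"},"force":{"type":"number"}},"required":["increments"]}

```bash
mkdir -p pics; python3 - <<'E'
from rig import *
import cv2
s=state();print({k:(v if not hasattr(v,'tolist') else v.tolist()) for k,v in s.items()})
for n in("top","side"):
    c=camera(n);cv2.imwrite(f"pics/{n}0.png",c["color"][:,:,::-1])
    print(n,c["fx"],c["fy"],c["cx"],c["cy"],c["dist_coeffs"],c["R"],c["t"])
E
```

```text
{'time': 0.0, 'joint_positions': [-1.2949787199925302, 0.3426983333206298, 1.5250026874301543, 2.114284909690022e-05, 1.2754217875878506, -0.14598626999176748], 'joint_velocities': [0.00040342257350835513, 0.0005972099715713572, -0.0006595695620867596, 0.00038737810329566175, -0.0001746158882275548, -0.0010735750089535035], 'joint_torque': [5.952676474407781e-05, -43.36756110191345, -24.60177183151245, -8.605695484220632e-05, 0.007798159494996071, -1.8757837096927688e-05], 'eef_pos': [214.86114634483704, -478.58069948771276, 230.64362926495318], 'orientation': [-3.1400817161806884, -0.0002425916230137659, 0.42179752340323184], 'force': [0.6480363869479664, -0.3083933206865465, -0.02443302845506193], 'wrist_torque': [-0.012517578384895665, -0.011773368371345391, 0.005830794880626237], 'gripper_force': 0.0, 'grip_width': 1.0023921029555698}
top 390.9768859239195 390.9768859239195 312.64795587695454 198.59340745543196 [-0.08852147  0.          0.          0.          0.        ] [[ 0.00876391 -0.99995164  0.00446202]
 [-0.99579854 -0.00913409 -0.09111444]
 [ 0.09115079 -0.00364475 -0.99583043]] [  -6.34629157  618.704998   1331.88153854]
side 478.9340006227525 478.9340006227525 313.93743121041535 201.39314158253956 [-0.11963163  0.          0.          0.          0.        ] [[ 0.96862253 -0.24797645 -0.0166756 ]
 [-0.19563476 -0.7193482  -0.66653223]
 [ 0.15328873  0.64888046 -0.74528968]] [-566.00467263  216.60779097 1391.17410236]
```

View pics/top0.png

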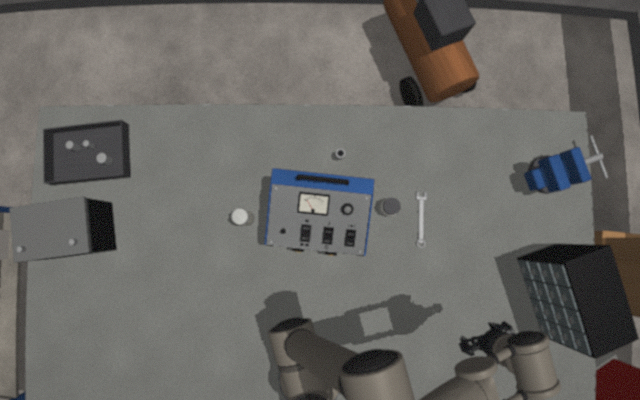

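View pics/side0.png

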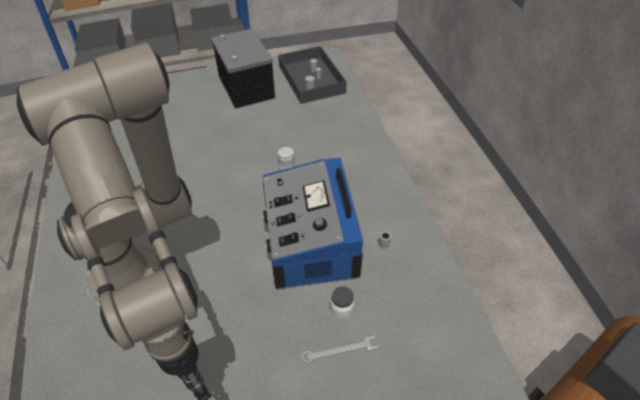

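The top view shows the pack at about (267-375, 170-255): breaker (283,231), rockers (305,233), (328,236) and (350,238), meter (314,203), test button (347,209). In the side view the breaker is at (280,182) and the test button at (320,224). I'll enlarge both to get precise points.

```bash
python3 - <<'E'
import cv2
a=cv2.imread("pics/top0.png")[165:265,260:390];cv2.imwrite("pics/topc.png",cv2.resize(a,None,fx=6,fy=6,interpolation=cv2.INTER_CUBIC)[:600,:780])
a=cv2.imread("pics/side0.png")[155:275,255:375];cv2.imwrite("pics/sidec.png",cv2.resize(a,None,fx=5,fy=5,interpolation=cv2.INTER_CUBIC))
E
```

```text
(no output)
```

View pics/topc.png

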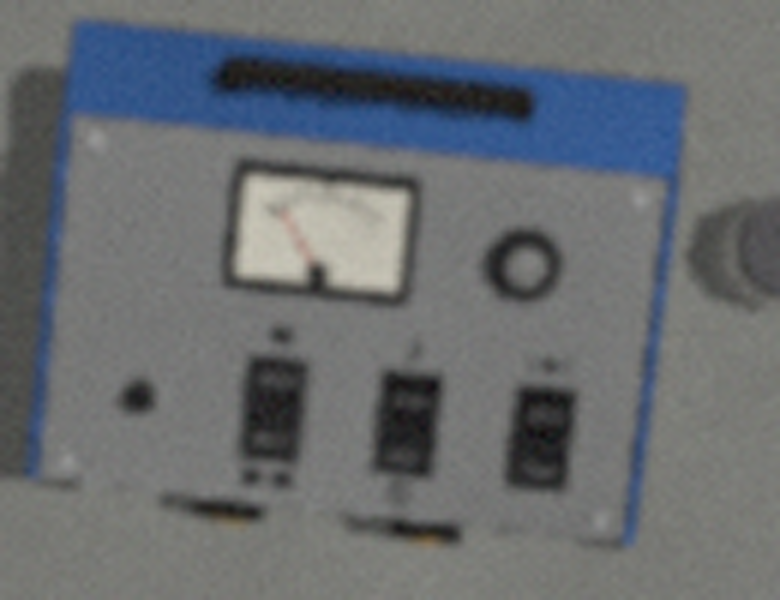

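View pics/sidec.png

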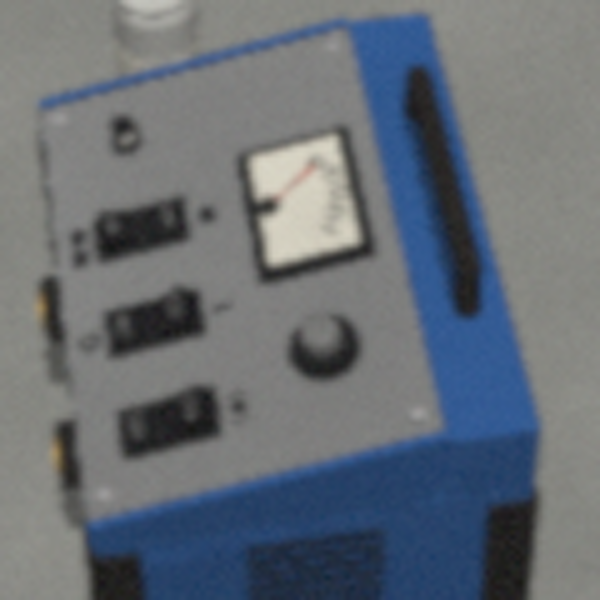

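```bash
cat > h.py <<'E'
from rig import *
import numpy as np, cv2, json
from scipy.optimize import least_squares
from scipy.spatial.transform import Rotation as Ro
def panelR(yaw): return Ro.from_euler('zy',[yaw,-0.207])
def proj(c,X):
    return cv2.projectPoints(np.asarray(X,float),cv2.Rodrigues(np.array(c["R"]))[0],np.array(c["t"],float),np.array([[c["fx"],0,c["cx"]],[0,c["fy"],c["cy"]],[0,0,1]]),np.array(c["dist_coeffs"],float))[0][:,0]
E
python3 - <<'E'
from h import *
M=[(83,68,8),(83,-28,8),(17,-28,8),(17,68,8),(-45,35,4),(-45,-35,4),(-45,-105,4),(45,-85,22)]
T=[(238,160),(420,182),(408,302),(224,285),(273,409),(408,424),(540,438),(525,263)]
S=[(345,126),(372,252),(264,280),(240,155),(143,229),(155,322),(169,421),(323,333)]
Mt=np.array(M+[(-45,105,20)],float);Ms=np.array(M,float)
T=(np.array(T+[(138,397)])+.5)/6-.5+[260,165]; S=(np.array(S)+.5)/5-.5+[255,155]
ct,cs=camera("top"),camera("side")
W=lambda p,m:panelR(p[3]).apply(m)+p[:3]
rt=lambda p:(proj(ct,W(p,Mt))-T); rs=lambda p:(proj(cs,W(p,Ms))-S)
p0=[500,0,150,0]
for nm,f in (("both",lambda p:np.r_[rt(p).ravel(),rs(p).ravel()]),("top",lambda p:rt(p).ravel()),("side",lambda p:rs(p).ravel())):
    r=least_squares(f,p0,loss="soft_l1");print(nm,r.x.round(3),"rms",np.sqrt((f(r.x)**2).mean()).round(2))
    if nm=="both":
        P=r.x;print(rt(P).round(1).tolist(),rs(P).round(1).tolist())
        # 6-dof fit check of slope
g=least_squares(lambda q:np.r_[(proj(ct,Ro.from_rotvec(q[3:]).apply(Mt)+q[:3])-T).ravel(),(proj(cs,Ro.from_rotvec(q[3:]).apply(Ms)+q[:3])-S).ravel()],np.r_[P[:3],panelR(P[3]).as_rotvec()]).x
print("6dof",g[:3].round(1),Ro.from_rotvec(g[3:]).as_euler('ZYX').round(3))
json.dump(P.tolist(),open("p.json","w"))
# pack front bottom etc
for n,m in dict(breaker=(-45,105,20),volt=(-61,35,12.5),power=(-29,-35,12.5),test=(45,-85,22)).items(): print(n,W(P,np.array([m]))[0].round(1))
Rt=panelR(P[3])*Ro.from_euler('x',np.pi); print("tool rpy",Rt.as_euler('xyz').round(3))
# panel centre height expected: pack origin if panel spans front
E
```

```text
both [ 5.42050e+02 -1.72380e+01  1.63328e+02 -1.00000e-01] rms 0.43
[[-0.3, -0.5], [0.4, -0.8], [-0.0, 0.3], [-0.2, -0.2], [0.1, -0.4], [-0.1, -0.5], [0.1, -0.5], [0.2, 0.5], [-0.1, 0.2]] [[0.3, -0.3], [0.7, -0.3], [-0.9, 0.2], [-0.9, -0.2], [-0.5, -0.1], [-0.1, 0.3], [0.1, 0.8], [-0.7, 0.2]]
top [ 5.41564e+02 -1.73720e+01  1.57309e+02 -1.00000e-01] rms 0.32
side [ 5.45405e+02 -4.22000e+00  1.48256e+02 -1.06000e-01] rms 0.37
6dof [541.9 -17.4 163.4] [-0.099 -0.186  0.005]
breaker [504.4  91.7 175.9]
volt [483.5  23.7 163.8]
power [507.8 -49.2 168.9]
test [ 573.  -106.3  192.3]
tool rpy [-3.121 -0.206 -0.103]
```

```bash
cat >> h.py <<'E'
P=np.array(json.load(open("p.json"))) if __import__('os').path.exists("p.json") else None
PTS=dict(breaker=(-45,105,20),volt=(-61,35,12.5),power=(-29,-35,12.5),test=(45,-85,22))
def delta(name,standoff):
    """remaining tool-frame shift (mm, in target orientation) and rotation vec/pi; standoff above panel face"""
    s=state();Rc=Ro.from_euler('xyz',s["orientation"]);Rt=panelR(P[3])*Ro.from_euler('x',np.pi)
    m=np.array(PTS[name],float);m[2]=standoff
    tgt=panelR(P[3]).apply(m)+P[:3];d=tgt-np.array(s["eef_pos"])
    print(name,"tgt",tgt.round(1),"shift in target-tool axes mm",Rt.inv().apply(d).round(1),"now-tool",Rc.inv().apply(d).round(1),"rot/pi",((Rc.inv()*Rt).as_rotvec()/np.pi).round(4),"t",round(s["time"],2),"F",np.round(s["force"],2))
    print(" tcp in panel frame",panelR(P[3]).inv().apply(np.array(s["eef_pos"])-P[:3]).round(1))
E
python3 -c "
from h import *
delta('breaker',60)"
```

```text
breaker tgt [496.2  91.7 215. ] shift in target-tool axes mm [ 213.5 -594.9   73.4] now-tool [ 490.2 -405.3   16.3] rot/pi [-0.0109  0.0658  0.1656] t 0.2 F [ 0.19 -0.29  0.07]
 tcp in panel frame [-258.5 -489.9  133.4]
```

Call:
apply_moves(increments="-0.0027 0.0165 0.0414 0 0 0 1; -0.0027 0.0165 0.0414 0 0 0 1; -0.0027 0.0165 0.0414 0 0 0 1; -0.0027 0.0165 0.0414 0 0 0 1; 0 0 0 0 0 0 1; 0 0 0 0 0 0 1")

```text
time: 0.8
eef_pos: [214.6, -479.0, 231.3]
orientation: [-3.121, -0.206, -0.1]
force: [0.2, 0.6, -0.0]
grip_width: 0.003
gripper_force: 0.0
```

```bash
python3 -c "
from h import *
delta('breaker',60);print(state()['grip_width'])"
```

```text
breaker tgt [496.2  91.7 215. ] shift in target-tool axes mm [ 213.6 -595.2   73.8] now-tool [ 215.3 -594.6   73.6] rot/pi [0.     0.0001 0.0009] t 0.8 F [ 0.17  0.63 -0.  ]
 tcp in panel frame [-258.6 -490.2  133.8]
0.003496207157868296
```

Call:
apply_moves(increments="0 0 0.0009 0.0133 -0.0372 0.0046 1; 0 0 0 0.0133 -0.0372 0.0046 1; 0 0 0 0.0133 -0.0372 0.0046 1; 0 0 0 0.0133 -0.0372 0.0046 1; 0 0 0 0.0133 -0.0372 0.0046 1; 0 0 0 0.0133 -0.0372 0.0046 1; 0 0 0 0.0133 -0.0372 0.0046 1; 0 0 0 0.0133 -0.0372 0.0046 1")

```text
time: 1.6
eef_pos: [356.8, -192.4, 223.7]
orientation: [-3.122, -0.207, -0.101]
force: [0.1, -0.3, -0.9]
grip_width: -0.001
gripper_force: 0.0
```

Call:
apply_moves(increments="0 0 0 0.0133 -0.0372 0.0046 1; 0 0 0 0.0133 -0.0372 0.0046 1; 0 0 0 0.0133 -0.0372 0.0046 1; 0 0 0 0.0133 -0.0372 0.0046 1; 0 0 0 0.0133 -0.0372 0.0046 1; 0 0 0 0.0133 -0.0372 0.0046 1; 0 0 0 0.0133 -0.0372 0.0046 1; 0 0 0 0.0133 -0.0372 0.0046 1")

```text
time: 2.4
eef_pos: [497.9, 93.5, 215.6]
orientation: [-3.122, -0.207, -0.101]
force: [0.5, -1.0, -0.7]
grip_width: 0.001
gripper_force: 0.0
```

Call:
apply_moves(increments="0 0 0 0 0 0 1; 0 0 0 0 0 0 1")

```text
time: 2.6
eef_pos: [497.1, 92.3, 215.1]
orientation: [-3.122, -0.206, -0.1]
force: [-0.4, -0.8, 0.3]
grip_width: -0.001
gripper_force: 0.0
```

```bash
python3 -c "
from h import *
delta('breaker',60)
for n in('top','side'):
    c=camera(n);i=c['color'][:,:,::-1]
    i=i[150:270,255:395] if n=='top' else i[130:275,235:375]
    cv2.imwrite(f'pics/{n}1.png',cv2.resize(i,None,fx=4,fy=4,interpolation=cv2.INTER_CUBIC))"
```

```text
breaker tgt [496.2  91.7 215. ] shift in target-tool axes mm [-0.8  0.7 -0.1] now-tool [-0.8  0.7 -0.1] rot/pi [0.0002 0.     0.0008] t 2.6 F [-0.44 -0.76  0.26]
 tcp in panel frame [-44.2 105.7  59.9]
```

View pics/side1.png

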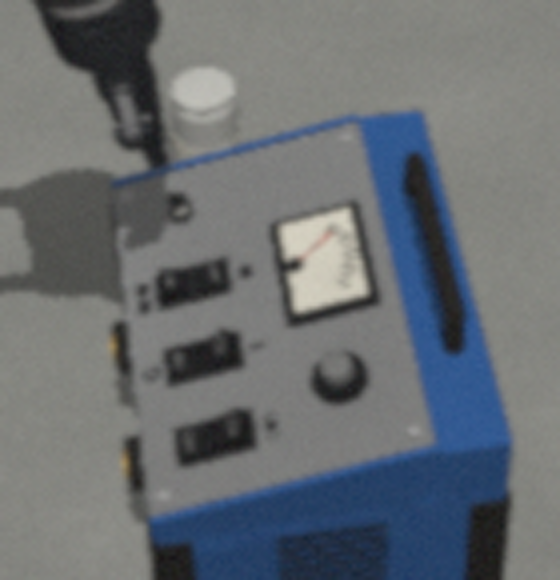

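The side view shows the shut fingertips at crop (155,165), up and to the left of the breaker at (180,208), which is roughly right for 40 mm above it. I'll compare that with the projected TCP.

```bash
python3 -c "
from h import *
s=state()
W=lambda m:panelR(P[3]).apply([m])[0]+P[:3]
for n,o in(('top',(255,150)),('side',(235,130))):
    c=camera(n);print(n,((proj(c,[s['eef_pos'],W((-45,105,20))])-o)*4).round(1).tolist())"
```

```text
top [[107.2, 333.5], [109.9, 323.7]]
side [[160.4, 160.4], [174.5, 196.1]]
```

View pics/top1.png

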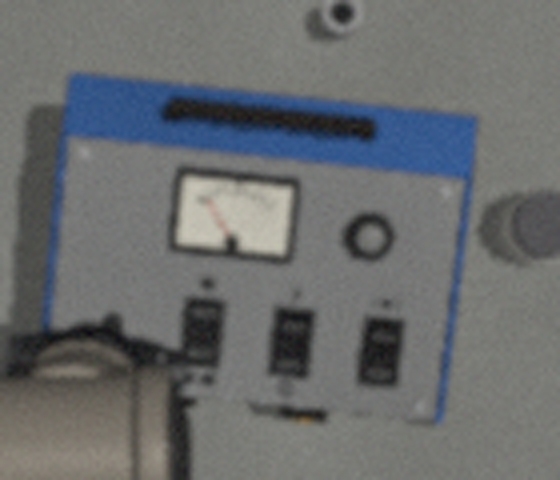

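Call:
apply_moves(increments="0 0 0 0 0.0007 0.015 1; 0 0 0 0 0 0.014 1; 0 0 0 0 0 0.008 1; 0 0 0 0 0 0.002 1; 0 0 0 0 0 0.002 1; 0 0 0 0 0 0.002 1")

```text
time: 3.4
eef_pos: [506.2, 90.2, 173.8]
orientation: [-3.12, -0.208, -0.105]
force: [-1.4, -1.6, 3.0]
grip_width: 0.003
gripper_force: 1.8
```

```bash
python3 -c "
from h import *
delta('breaker',11)"
```

```text
breaker tgt [506.3  91.7 167.1] shift in target-tool axes mm [-1.5 -1.4  6.7] now-tool [-1.5 -1.4  6.6] rot/pi [ 0.0001 -0.0006 -0.0009] t 3.4 F [-1.45 -1.61  3.02]
 tcp in panel frame [-43.5 103.6  17.7]
```

Call:
apply_moves(increments="0 0 0 0 0 0.002 1; 0 0 0 0 0 0.002 1; 0 0 0 0 0 0.001 1")

```text
time: 3.7
eef_pos: [507.3, 90.3, 168.6]
orientation: [-3.121, -0.208, -0.105]
force: [-1.1, -2.5, 2.3]
grip_width: -0.003
gripper_force: 1.7
```

Call:
apply_moves(increments="0 0 0 0 0 0.001 1; 0 0 0 0 0 0.001 1")

```text
time: 3.9
eef_pos: [507.7, 90.4, 166.7]
orientation: [-3.12, -0.208, -0.105]
force: [-5.1, -2.4, 13.5]
grip_width: -0.004
gripper_force: 7.3
```

Call:
apply_moves(increments="0 0 0 0 0 0.001 1; 0 0 0 0 0 0 1")

```text
time: 4.1
eef_pos: [507.8, 90.4, 166.7]
orientation: [-3.12, -0.208, -0.105]
force: [-7.2, -2.1, 13.4]
grip_width: 0.001
gripper_force: 7.4
```

```bash
python3 -c "
from h import *
delta('breaker',11)"
```

```text
breaker tgt [506.3  91.7 167.1] shift in target-tool axes mm [-1.5 -1.2 -0.7] now-tool [-1.5 -1.2 -0.7] rot/pi [ 0.0001 -0.0007 -0.0008] t 4.1 F [-7.23 -2.06 13.39]
 tcp in panel frame [-43.5 103.8  10.3]
```

Call:
apply_moves(increments="0 0 0 0 0 -0.01 1; 0 0 0 0 0 -0.02 1; 0 0 0 -0.008 0.035 0 1; 0 0 0 -0.008 0.035 0 1; 0 0 0 0 0 0 1; 0 0 0 0 0 0 1")

```text
time: 4.7
eef_pos: [478.8, 22.3, 190.2]
orientation: [-3.12, -0.207, -0.107]
force: [0.5, 0.4, 0.3]
grip_width: -0.003
gripper_force: 0.0
```

```bash
python3 -c "
from h import *
delta('volt',14)
c=camera('side');i=c['color'][130:275,235:375,::-1]
cv2.imwrite('pics/side2.png',cv2.resize(i,None,fx=4,fy=4,interpolation=cv2.INTER_CUBIC))"
```

```text
volt tgt [483.2  23.7 165.3] shift in target-tool axes mm [-0.9 -1.3 25.3] now-tool [-0.9 -1.3 25.3] rot/pi [-0.     -0.0003 -0.0015] t 4.7 F [0.5  0.41 0.28]
 tcp in panel frame [-60.1  33.7  39.3]
```

View pics/side2.png

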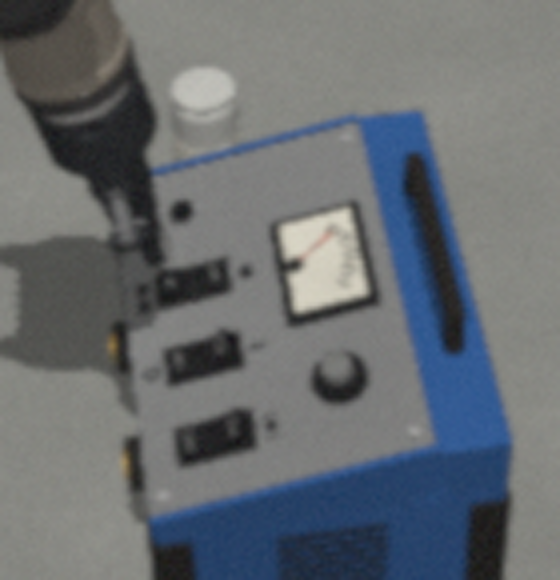

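The breaker at (181,210) now sits low with no white stem showing, so it is home. The fingertips are over the near end of the voltage rocker.

Call:
apply_moves(increments="0 0 -0.0015 0 -0.0013 0.012 1; 0 0 0 0 0 0.01 1; 0 0 0 0 0 0.003 1; 0 0 0 0 0 0.002 1; 0 0 0 0 0 0.002 1")

```text
time: 5.25
eef_pos: [484.7, 24.2, 161.6]
orientation: [-3.121, -0.206, -0.1]
force: [-1.9, 0.3, 3.4]
grip_width: -0.001
gripper_force: 1.6
```

Call:
apply_moves(increments="0 0 0 0 0 0.0015 1; 0 0 0 0 0 0.0015 1; 0 0 0 0 0 0 1")

```text
time: 5.55
eef_pos: [485.4, 23.8, 159.3]
orientation: [-3.121, -0.207, -0.101]
force: [-5.3, 1.4, 7.0]
grip_width: 0.003
gripper_force: 4.1
```

```bash
python3 -c "
from h import *
delta('volt',7)"
```

```text
volt tgt [484.6  23.7 158.4] shift in target-tool axes mm [-0.9  0.2  0.7] now-tool [-0.9  0.2  0.7] rot/pi [ 0.0001 -0.0004  0.0007] t 5.55 F [-5.28  1.4   6.99]
 tcp in panel frame [-60.1  35.2   7.7]
```

Call:
apply_moves(increments="0 0 0 0 0 0.001 1; 0 0 0 0 0 0 1")

```text
time: 5.75
eef_pos: [485.5, 23.8, 159.2]
orientation: [-3.121, -0.208, -0.1]
force: [-11.0, 1.7, 16.8]
grip_width: -0.003
gripper_force: 9.2
```

Call:
apply_moves(increments="0 0 0 0 0 0.001 1; 0 0 0 0 0 0 1")

```text
time: 5.95
eef_pos: [485.6, 23.8, 159.1]
orientation: [-3.121, -0.208, -0.1]
force: [-15.6, 1.7, 26.1]
grip_width: -0.001
gripper_force: 14.3
```

```bash
python3 -c "
from h import *
delta('volt',7)"
```

```text
volt tgt [484.6  23.7 158.4] shift in target-tool axes mm [-1.   0.2  0.4] now-tool [-1.   0.2  0.4] rot/pi [ 0.0001 -0.0007  0.0008] t 5.95 F [-15.59   1.71  26.11]
 tcp in panel frame [-60.   35.2   7.4]
```

Call:
apply_moves(increments="0 0 0 0 0 -0.01 1; 0 0 0 0 0 -0.025 1; 0 0 0 0.015 0.035 0 1; 0 0 0 0.016 0.035 0 1; 0 0 0 0 0 0 1; 0 0 0 0 0 0 1")

```text
time: 6.55
eef_pos: [502.3, -49.7, 195.9]
orientation: [-3.121, -0.207, -0.103]
force: [0.5, 0.2, -0.6]
grip_width: -0.001
gripper_force: 0.0
```

```bash
python3 -c "
from h import *
delta('power',14)
c=camera('side');i=c['color'][130:275,235:375,::-1]
cv2.imwrite('pics/side3.png',cv2.resize(i,None,fx=4,fy=4,interpolation=cv2.INTER_CUBIC))"
```

```text
power tgt [507.5 -49.2 170.4] shift in target-tool axes mm [-0.2 -0.5 26.1] now-tool [-0.3 -0.5 26.1] rot/pi [ 0.0002 -0.0003 -0.    ] t 6.55 F [ 0.46  0.2  -0.61]
 tcp in panel frame [-28.8 -35.5  40.1]
```

View pics/side3.png

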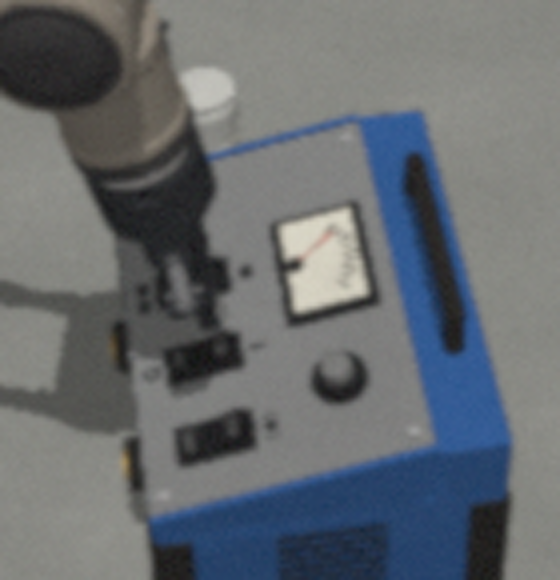

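The volt rocker is mostly hidden behind the gripper, but it met a hard stop 7.4 mm above the panel, which matches the tipped height of 7. The tip is lined up over the far end of the power rocker at (225,345).

Call:
apply_moves(increments="0 0 0 0 -0.0005 0.012 1; 0 0 0 0 0 0.01 1; 0 0 0 0 0 0.003 1; 0 0 0 0 0 0.002 1; 0 0 0 0 0 0.002 1; 0 0 0 0 0 0.0015 1")

```text
time: 7.2
eef_pos: [508.9, -48.4, 166.6]
orientation: [-3.122, -0.208, -0.1]
force: [1.7, 1.0, 2.3]
grip_width: 0.002
gripper_force: 1.5
```

Call:
apply_moves(increments="0 0 0 0 0 0.0015 1; 0 0 0 0 0 0.0005 1; 0 0 0 0 0 0 1")

```text
time: 7.5
eef_pos: [509.2, -48.5, 165.7]
orientation: [-3.122, -0.209, -0.1]
force: [-3.6, 1.5, 13.7]
grip_width: 0.002
gripper_force: 7.3
```

Call:
apply_moves(increments="0 0 0 0 0 0.001 1; 0 0 0 0 0 0 1")

```text
time: 7.7
eef_pos: [509.3, -48.5, 165.6]
orientation: [-3.122, -0.209, -0.1]
force: [-8.3, 1.0, 22.7]
grip_width: -0.001
gripper_force: 11.8
```

```bash
python3 -c "
from h import *
delta('power',7)"
```

```text
power tgt [508.9 -49.2 163.5] shift in target-tool axes mm [-0.7  0.7  1.9] now-tool [-0.7  0.7  1.9] rot/pi [ 0.0003 -0.001   0.0008] t 7.7 F [-8.34  1.01 22.69]
 tcp in panel frame [-28.3 -34.3   8.9]
```

Call:
apply_moves(increments="0 0 0 0 0 -0.01 1; 0 0 0 0 0 -0.03 1; 0 0 0 -0.035 0.02 -0.02 1; 0 0 0 -0.035 0.02 -0.02 1; 0 0 0 -0.035 0.02 -0.02 1; 0 0 0 0 0.035 0 1; 0 0 0 0 0.035 0 1; 0 0 0 0 0 0 1")

```text
time: 8.5
eef_pos: [372.9, -170.7, 237.0]
orientation: [-3.122, -0.206, -0.105]
force: [0.0, 0.6, -1.5]
grip_width: 0.002
gripper_force: 0.0
```

```bash
python3 -c "
from h import *
delta('power',7)
a=camera('side')['color'][165:265,255:335,::-1];b=camera('top')['color'][200:265,260:390,::-1]
f=lambda i,k:cv2.resize(i,None,fx=k,fy=k,interpolation=cv2.INTER_CUBIC)
z=np.zeros((600,800,3),np.uint8);a=f(a,5);z[:500,:400]=a;b=f(b,3);z[:195,405:795]=b
cv2.imwrite('pics/chk4.png',z)"
```

```text
power tgt [508.9 -49.2 163.5] shift in target-tool axes mm [ 105.2 -132.8   99.8] now-tool [ 104.9 -133.2   99.6] rot/pi [ 0.0007 -0.0002 -0.0006] t 8.5 F [ 0.03  0.65 -1.45]
 tcp in panel frame [-134.2 -167.8  106.8]
```

View pics/chk4.png

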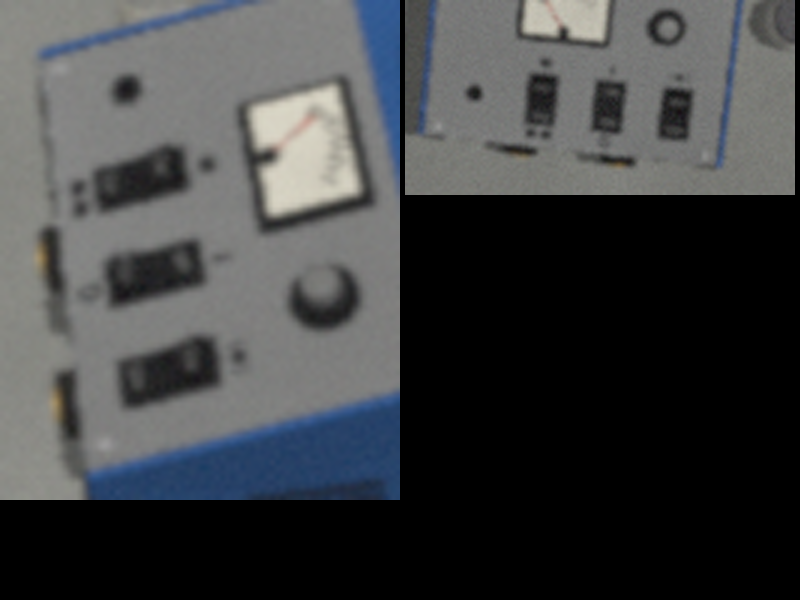

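The breaker is in. The volt rocker now shows its far end raised, like the lamp rocker, and the power rocker has its near end raised, so both have tipped. The power rocker stopped a bit high at 8.9 mm, so I'll press it again farther out to make sure it is fully home.

Call:
apply_moves(increments="0 0 0 0.022 -0.0266 0.0154 1; 0 0 0 0.022 -0.0266 0.0154 1; 0 0 0 0.022 -0.0266 0.0154 1; 0 0 0 0.022 -0.0266 0.0154 1; 0 0 0 0.022 -0.0266 0.0154 1; 0 0 0 0 0 0.013 1; 0 0 0 0 0 0.004 1; 0 0 0 0 0 0.002 1")

```text
time: 9.4
eef_pos: [512.6, -45.0, 167.5]
orientation: [-3.121, -0.205, -0.099]
force: [-0.1, 0.1, -0.3]
grip_width: 0.003
gripper_force: 0.0
```

```bash
python3 -c "
from h import *
delta('power',7)"
```

```text
power tgt [508.9 -49.2 163.5] shift in target-tool axes mm [-4.   4.6  3.2] now-tool [-4.   4.5  3.2] rot/pi [-0.0001  0.0005  0.001 ] t 9.4 F [-0.09  0.12 -0.32]
 tcp in panel frame [-25.  -30.4  10.2]
```

Call:
apply_moves(increments="0 0 0 0 0.003 0 1; 0 0 0 0 0 0.001 1; 0 0 0 0 0 0.001 1; 0 0 0 0 0 0 1")

```text
time: 9.8
eef_pos: [513.6, -49.5, 166.9]
orientation: [-3.122, -0.208, -0.101]
force: [-1.4, -1.6, 2.5]
grip_width: 0.002
gripper_force: 1.5
```

Call:
apply_moves(increments="0 0 0 0 0 0.001 1; 0 0 0 0 0 0 1")

```text
time: 10.0
eef_pos: [513.7, -49.5, 166.7]
orientation: [-3.122, -0.208, -0.1]
force: [-6.3, -1.3, 11.6]
grip_width: -0.0
gripper_force: 6.4
```

Call:
apply_moves(increments="0 0 0 0 0 0.001 1; 0 0 0 0 0 0 1")

```text
time: 10.2
eef_pos: [513.8, -49.5, 166.5]
orientation: [-3.123, -0.209, -0.1]
force: [-10.9, -0.8, 19.4]
grip_width: -0.003
gripper_force: 10.7
```

```bash
python3 -c "
from h import *
delta('power',7)"
```

```text
power tgt [508.9 -49.2 163.5] shift in target-tool axes mm [-5.4  0.2  1.9] now-tool [-5.4  0.2  1.9] rot/pi [ 0.0005 -0.0008  0.0008] t 10.2 F [-10.85  -0.8   19.44]
 tcp in panel frame [-23.6 -34.8   8.9]
```

The rocker stopped at the same height again, so it is fully tipped. Next is the test button.

Call:
apply_moves(increments="0 0 0 0 0 -0.015 1; 0 0 0 0 0 -0.025 1; 0 0 0 0.034 0.025 0 1; 0 0 0 0.034 0.025 0 1; 0 0 0 0 0 0 1; 0 0 0 0 0 0 1")

```text
time: 10.8
eef_pos: [566.9, -105.8, 215.8]
orientation: [-3.121, -0.206, -0.102]
force: [-0.2, 0.0, -0.4]
grip_width: 0.001
gripper_force: 0.0
```

```bash
python3 -c "
from h import *
delta('test',24)"
```

```text
test tgt [ 572.6 -106.3  194.3] shift in target-tool axes mm [ 1.2  0.4 22.2] now-tool [ 1.2  0.4 22.2] rot/pi [0.     0.0001 0.0002] t 10.8 F [-0.22  0.02 -0.4 ]
 tcp in panel frame [ 43.8 -84.6  46.2]
```

Call:
apply_moves(increments="0 0 0 0.0012 0 0.01 1; 0 0 0 0 0 0.01 1; 0 0 0 0 0 0.003 1; 0 0 0 0 0 0.002 1; 0 0 0 0 0 0.002 1")

```text
time: 11.3
eef_pos: [573.2, -104.9, 190.0]
orientation: [-3.121, -0.205, -0.1]
force: [-4.1, 1.8, 4.3]
grip_width: -0.001
gripper_force: 2.6
```

Call:
apply_moves(increments="0 0 0 0 0 0.0015 1; 0 0 0 0 0 0.001 1; 0 0 0 0 0 0 1")

```text
time: 11.6
eef_pos: [573.4, -105.0, 189.6]
orientation: [-3.121, -0.206, -0.1]
force: [-12.9, 2.9, 16.6]
grip_width: -0.001
gripper_force: 9.2
```

```bash
python3 -c "
from h import *
delta('test',16)"
```

```text
test tgt [ 574.2 -106.3  186.4] shift in target-tool axes mm [0.3 1.3 3.2] now-tool [0.3 1.3 3.2] rot/pi [ 0.     -0.0001  0.0008] t 11.6 F [-12.88   2.86  16.63]
 tcp in panel frame [ 44.7 -83.7  19.2]
```

The test button hit its hard stop with about 20 N and was held there. Its height fits the same steady height offset across the panel, about 1.2 mm per 70 mm in y. I'll let it go and back away.

Call:
apply_moves(increments="0 0 0 0 0 -0.01 1; 0 0 0 0 0 -0.03 1; 0 0 0 0 0 -0.04 1; 0 0 0 -0.03 0 -0.02 1; 0 0 0 -0.04 0.02 0 1; 0 0 0 -0.04 0.02 0 1; 0 0 0 -0.04 0.02 0 1; 0 0 0 -0.04 0.02 0 1")

```text
time: 12.4
eef_pos: [359.8, -166.7, 245.0]
orientation: [-3.123, -0.208, -0.099]
force: [0.4, -0.5, -0.4]
grip_width: -0.0
gripper_force: 0.0
```

Call:
apply_moves(increments="0 0 0 -0.03 0.03 0 1; 0 0 0 0 0.04 0 1; 0 0 0 0 0 0 1; 0 0 0 0 0 0 1")

```text
time: 12.8
eef_pos: [325.0, -233.9, 237.5]
orientation: [-3.121, -0.207, -0.103]
force: [0.2, 1.1, -0.8]
grip_width: 0.0
gripper_force: 0.0
```

```bash
python3 -c "
from h import *
delta('test',16)
a=camera('side')['color'][150:350,235:395,::-1]
cv2.imwrite('pics/chk5.png',cv2.resize(a,None,fx=3,fy=3,interpolation=cv2.INTER_CUBIC))
# pack shift check: top image difference around pack
t=camera('top')['color'][:,:,::-1];o=cv2.imread('pics/top0.png')
g=lambda i:cv2.cvtColor(i[168:222,262:400],cv2.COLOR_BGR2GRAY).astype(np.float32)
print(cv2.phaseCorrelate(g(o),g(t)))"
```

```text
test tgt [ 574.2 -106.3  186.4] shift in target-tool axes mm [ 219.5 -150.3  101.2] now-tool [ 219.3 -150.5  101.3] rot/pi [ 0.0003 -0.0003 -0.0001] t 12.8 F [ 0.21  1.11 -0.82]
 tcp in panel frame [-174.5 -235.3  117.2]
((0.03614742313347108, 0.034135683627976476), 1.0148101407314034)
```

View pics/chk5.png

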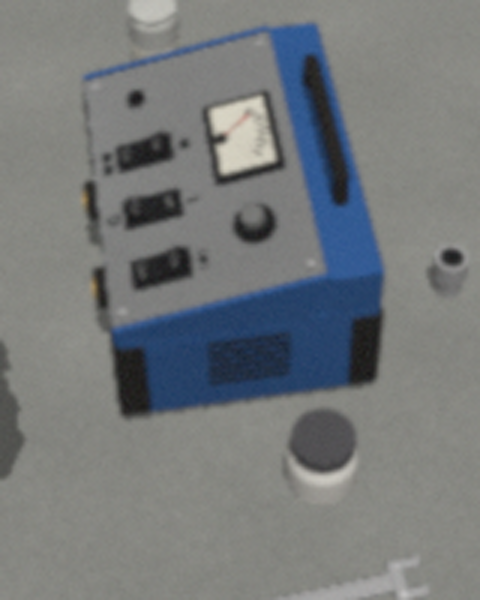

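The picture shows the breaker in at (135,98), the volt rocker with its far end up at (145,150), and the power rocker with its near end up at (152,208). The lamp rocker is unchanged at (160,268), the test button is out at (253,218), and the pack and the things around it have not moved.

```bash
python3 -c "
from rig import *
print(hand_in())"
```

```text
the job is handed in; nothing more can be done
None
```

I pressed the breaker home, tipped the voltage rocker and then the power rocker, and pressed and released the test button last. The job is handed in (no verdict came back), and the last picture showed the pack, lamp rocker and the things around it unmoved.

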